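# Load a row of instrument boxes into the steriliser loading guide

## Robot

A 7-joint arm with a two-finger parallel gripper is mounted at the origin on the work surface. World frame = base frame: x ahead of the robot, y to its left, z up, the work surface at z = 0. Lengths are in m, angles in rad, forces in N, time in s.
With the tool pointing down it reaches from about 0.4 to 0.85 m from the base axis. Payload 4.5 kg.
Tool frame: the origin (TCP) lies midway between the tips of the shut fingers; the grasp point (between the pads) lies 19 mm behind it; z points along the fingers, y is the line along which they close (so a half turn about z gives the same grasp; the last joint's range is limited). The gripper opens to 88 mm and grips with 3 to 60 N. Pads are 18 mm wide; open, the fingers measure 123 mm over their backs; the gripper's body (75 mm by 187 mm) begins 45 mm behind the grasp point.
Start: joints at [-1.209, 0.689, -0.195, 1.565, 0.157, 0.902, -0.215], TCP at [0.201, 0.592, 0.239] pointing down, gripper open.
Joint ranges: [-3.01, 3.01], [-0.46, 2.08], [-1.47, 1.51], [0.13, 2.56], [-1, 4.14], [0.04, 2.09], [-2.66, 2.66]. Speed limits (rad/s): [2.57, 2.57, 3.14, 3.14, 3.14, 3.14, 3.14].

## Interface

Orientations are given as a unit quaternion [x, y, z, w].
In Python, from plant import r gives the robot as it stands.
- The arm moves only by the tool carry_out, never from a script. Its argument "plan" is a list of rows, each an object with "rot": the turn, a rotation vector about the tool's x, y, z in rad, a list of three; "xyz": the shift along the tool's x, y, z in m, a list of three; "grip": the closure in counts, from 0 (fully open) to 255 (shut). In form: [{"rot": [wx, wy, wz], "xyz": [dx, dy, dz], "grip": grip}, ...]. A call has 1 to 8 rows; each row is the pose to reach, as a shift and turn from the pose commanded when the call began, along the tool's axes at that moment; what a row does not reach only later rows make up. A row lasts 1/12 s, in which the tool goes at most 41.7 mm and 7.16 degrees, less where a joint would pass 70% of its speed; a pose out of reach is approached as far as the arm can. A call with a gripper value outside its range is refused whole. The fingers move at their own pace and stop on an object; "squeeze" is the grip in N (left out, the last holds). Time passes only in rows, so rows that repeat a pose let the fingers close. It gives the time, the measured TCP pose, the force, the opening and the grip force at its end, in the units of the state.
- r.get_state(): the state, without advancing time (a new reading comes with each control period).
- r.snapshot(name): name is "scene" or "top" or "wrist"; returns the picture (400x640x3 uint8, red, green, blue); there is no depth.
- r.camera_params(name): a dict with "fx", "fy", "cx", "cy" (pixels), "position" and "attitude" of the camera in the world; the wrist camera has in their place "hand_eye" (4x4, takes a point from camera to tool coordinates, whose origin is the TCP and whose axes are the flange's). Camera axes: x right, y down, z forward; pixel columns grow to the right and rows downward; lengths in m; the calibration is good to about 2 mm. A picture is of the moment at which its call begins: read the wrist's pose just before it. camera_params takes no time and is no camera call.
- r.finish_job(): hands the job in; it is judged then, once.
The state is a dict: "clock": time; "q": joint angles; "qd": joint speeds; "joint_torque": joint torques, N m; "tool_pos": TCP position; "eef_rot": TCP orientation; "contact_force": force on the tool from outside, world axes, zero at the start; "moment": the same for the moment, N m; "opening": opening from 0.0 (shut) to 1.0 (fully open); "finger_force": force on a finger pad.
Only numpy, scipy, OpenCV 4.12 (cv2) and the standard library are available. Lean on these libraries where they do the work, as an engineer would, in place of code of your own. Each camera call takes 0.05 s, during which the arm holds its last target. There are 200 camera calls.

## Task

Slide the four steel instrument boxes, kept on the bench together as one straight closed row, between the rails of the loading guide until the leading box presses firmly on the rubber stop, whose depth you must feel for; do not ram it (never more than 20 N). Leave the black-gripped keeper block standing between the rails, snug against the last box, so the row stays tight; let go and disturb nothing else.

Things in the scene. Friction and masses are not known exactly. Their poses are not given: they have to be found in the camera images.
- rack: loading guide, fixed to the bench: two grey rails 20 high, 8 thick, 300 long, 60 apart inside, a lane along the guide's +y. Origin on the bench, mid-lane, where the parallel rails begin (the mouth); before it they flare to about 95 apart at y = -38. A stop with a rubber pad closes the far end
- stop_near (a point): a point on the guide at its y = +200, height 18: the nearest place the stop pad's face can be. It is clamped anywhere from here to 45 farther along +y, not reported: feel or see it. The pad is 50 wide and gives 1 mm per 3 N. Home: 5 to 15 N on the pad, kept half a second; over 20 N of any box on the guide is ramming. Sliding the row takes 2 to 6 N besides
- box1: instrument box 1 of the row (the leading one, nearest the mouth): flat-sided metal box 52 (its x, across the row) by 40 (its y, along the row) by 40 tall, lid grip 6 high on top; 0.13 to 0.25 kg. Origin: centre of underside. The row starts before the mouth, roughly in line, gaps 4 to 7
- box2: instrument box 2 of the row (second): flat-sided metal box 52 (its x, across the row) by 40 (its y, along the row) by 40 tall, lid grip 6 high on top; 0.13 to 0.25 kg. Origin: centre of underside. The row starts before the mouth, roughly in line, gaps 4 to 7
- box3: instrument box 3 of the row (third): flat-sided metal box 52 (its x, across the row) by 40 (its y, along the row) by 40 tall, lid grip 6 high on top; 0.13 to 0.25 kg. Origin: centre of underside. The row starts before the mouth, roughly in line, gaps 4 to 7
- box4: instrument box 4 of the row (the last one, farthest from the mouth): flat-sided metal box 52 (its x, across the row) by 40 (its y, along the row) by 40 tall, lid grip 6 high on top; 0.13 to 0.25 kg. Origin: centre of underside. The row starts before the mouth, roughly in line, gaps 4 to 7
- keeper: keeper block, about 0.35 kg: steel base 52 (its x) by 36 (its y) by 30 tall, with a black grip 28 (x) by 20 (y) by 32 tall centred on top of it (top at 62). Origin at the centre of its underside. Its flat 52-wide faces look along its +y and -y and are alike; it can also push. In the lane its x lies across the lane.
- drum: bystander: round steel dressing drum with a lid knob, 64 dia, 74 tall; origin at the centre of its underside
- jar: bystander: glass jar with steel cap, 56 dia, 90 tall; origin at the centre of its underside
- cup: bystander: small open steel cup, 60 dia, 45 tall; origin at the centre of its underside
- tape: bystander: lying roll of indicator tape, 68 dia, 19 tall; origin at the centre of its underside
- dish: bystander: shallow steel bowl, 140 dia, 30 tall; origin at the centre of its underside
- forceps: bystander: forceps lying flat, 140 long, 6 thick; origin at the centre of its underside
Not all that is in view belongs to the job. What is shaped like the box3 but yellow is not meant.

How it is judged:
On the way, in this order (a step that is already met when the one before it is completed fails the run):
1. the row is closed up (no gap over about 3 mm) before its leading box enters the parallel rails (horizontal distance between box1 and box2 below 0.0435 m and horizontal distance between box2 and box3 below 0.0435 m and horizontal distance between box3 and box4 below 0.0435 m and y of box1 in the frame of rack below -0.02 m), for 0.05 s.
2. the whole row is between the rails, closed up, and the leading box presses on the guide's stop with more than 4 N (horizontal distance between box1 and box2 below 0.0435 m and horizontal distance between box2 and box3 below 0.0435 m and horizontal distance between box3 and box4 below 0.0435 m and x of box1 in the frame of rack between -0.01 and 0.01 m and x of box2 in the frame of rack between -0.01 and 0.01 m and x of box3 in the frame of rack between -0.01 and 0.01 m and x of box4 in the frame of rack between -0.01 and 0.01 m and y of box4 in the frame of rack above 0.05 m and contact force between box1 and rack above 4 N), for 0.3 s.
At the end, for the whole second after the job is handed in: All four boxes upright at rest between the rails, neighbours' centres under 43.5 mm apart, the leading one touching the stop; keeper released, upright on the bench between the rails, centre past the mouth and within 41.5 mm of the last box's centre (gap under 3.5 mm) (horizontal distance between box1 and box2 below 0.0435 m and horizontal distance between box2 and box3 below 0.0435 m and horizontal distance between box3 and box4 below 0.0435 m and x of box1 in the frame of rack between -0.01 and 0.01 m and x of box2 in the frame of rack between -0.01 and 0.01 m and x of box3 in the frame of rack between -0.01 and 0.01 m and x of box4 in the frame of rack between -0.01 and 0.01 m and y of box4 in the frame of rack above 0.05 m and contact force between box1 and rack above 0.1 N and horizontal distance between box4 and keeper below 0.0415 m and x of keeper in the frame of rack between -0.01 and 0.01 m and y of keeper in the frame of rack above 0.005 m and angle between each of keeper, box1, box2, box3, box4's own z axis and vertical below 0.1 rad and height (world z) of keeper below 0.005 m and linear speed of each of box1, box2, box3, box4, keeper below 0.01 m/s).
It fails at once if a box is pressed on the guide (rails or stop) with more than 20 N (contact force between any of box1, box2, box3, box4 and rack above 20 N).
It fails at once if a box is tipped or lifted off the bench (angle between any of box1, box2, box3, box4's own z axis and vertical above 0.35 rad or height (world z) of any of box1, box2, box3, box4 above 0.012 m).
It fails at once if the row comes apart: the leading box is well between the rails while the row is more than 15 mm longer than when closed (y of box1 in the frame of rack above 0.02 m and horizontal distance between box1 and box4 above 0.135 m).
It fails at once if a bystander is moved by more than 15 mm (distance of any of drum, jar, cup, tape, dish, forceps from where it was at the start of the episode above 0.015 m).
It also fails if it takes over 53 s, if anything falls off the work surface, if the arm or the gripper's body presses on something with over 40 N, if the wrist force passes 120 N, or if a joint passes its speed limit or range.

## Working session

There is one attempt and no reset: what is moved stays moved. The work goes in short steps, Python scripts to look and compute and a tool call to move; the robot and the scene stay as the last step left them, time stands still between calls to the robot, and variables do not carry over. Pictures are saved under pics/ and viewed, at most 10 in all, crops included, and the job is handed in when it is done.

Besides the shell and the picture viewer there is one more tool, called as name(argument=value, ...), one argument or row to a line, values as JSON. carry_out: Moves the arm, as the interface text tells. Its arguments: {"type":"object","properties":{"plan":{"type":"array"},"squeeze":{"type":"number"}},"required":["plan"]}

```bash
mkdir -p pics; ls; python3 - <<'E'
from plant import r
import cv2, numpy as np
s=r.get_state(); print({k:np.round(v,4).tolist() for k,v in s.items()})
for n in("scene","top"):
    p=r.camera_params(n); print(n,{k:np.round(v,4).tolist() for k,v in p.items()})
    cv2.imwrite(f"pics/{n}0.png",r.snapshot(n)[:,:,::-1])
print(r.camera_params("wrist"))
E
```

```text
pics
{'clock': 0.0, 'q': [-1.2092, 0.69, -0.1945, 1.5663, 0.1573, 0.9025, -0.2151], 'qd': [0.0018, -0.002, 0.0009, 0.0004, -0.0005, 0.0025, 0.001], 'joint_torque': [-0.0001, -52.7554, -1.267, -15.3422, -0.0527, 0.0065, 0.0002], 'tool_pos': [0.2011, 0.5911, 0.2379], 'eef_rot': [0.1631, 0.9866, -0.0009, -0.0001], 'contact_force': [-0.4428, 0.1056, -0.4009], 'moment': [0.0155, 0.0209, -0.0275], 'finger_force': 0.0, 'opening': 0.9993}
scene {'fx': 483.9958, 'fy': 483.9958, 'cx': 320.6908, 'cy': 208.6524, 'position': [1.4199, -0.037, 1.1183], 'attitude': [0.6849, 0.6456, -0.2262, -0.2508]}
top {'fx': 415.7804, 'fy': 415.7804, 'cx': 313.5747, 'cy': 197.7916, 'position': [0.3731, 0.0274, 0.9703], 'attitude': [-0.6957, 0.7123, -0.0648, 0.0661]}
{'fx': 338.7903339911198, 'fy': 338.7903339911198, 'cx': 320.7235708339104, 'cy': 197.0304598762617, 'hand_eye': array([[-4.50178563e-04, -9.45980587e-01, -3.24222959e-01,
         8.43694806e-02],
       [ 9.99999768e-01, -5.91448572e-04,  3.37176642e-04,
         2.68310650e-04],
       [-5.10723764e-04, -3.24222732e-01,  9.45980634e-01,
        -1.46416731e-01],
       [ 0.00000000e+00,  0.00000000e+00,  0.00000000e+00,
         1.00000000e+00]])}
```

View pics/top0.png

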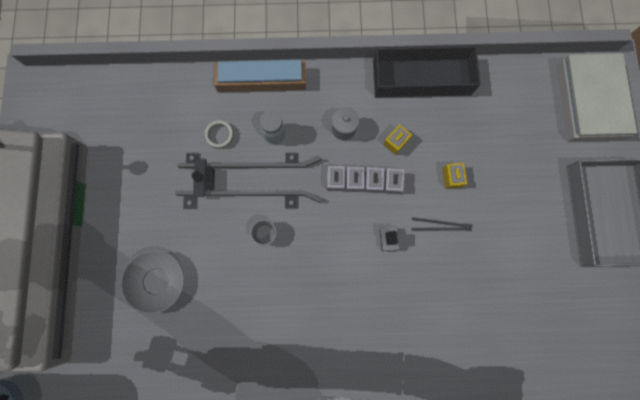

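View pics/scene0.png

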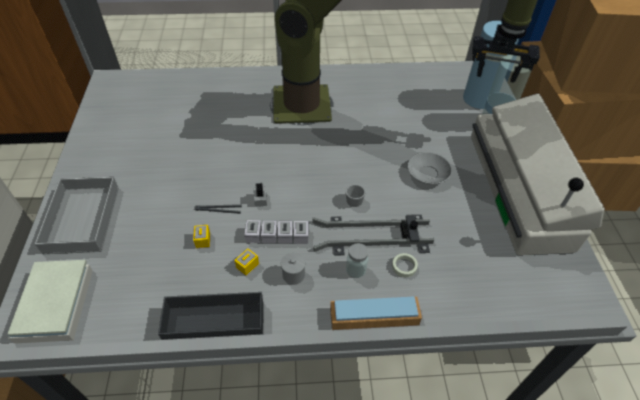

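The top view shows the grey row at cols 336–395, row 178, and the guide at cols 180–320, rows 165–193. The stop is near col 205 and the black-gripped keeper is at (391,238). There are yellow look-alikes at (398,138) and (456,175). The four grey boxes in line with the mouth fit the description, and the yellow ones are excluded. I'll confirm this in one enlarged crop.

```bash
cat > h.py <<'E'
import numpy as np, cv2
from scipy.spatial.transform import Rotation as R
from plant import r
def cam(n):
    p=r.camera_params(n)
    if n=="wrist":
        s=r.get_state(); T=np.eye(4); T[:3,:3]=R.from_quat(s["eef_rot"]).as_matrix(); T[:3,3]=s["tool_pos"]
        T=T@p["hand_eye"]; return p,T[:3,:3],T[:3,3]
    return p,R.from_quat(p["attitude"]).as_matrix(),np.array(p["position"])
def ray(c,u,v,z):
    p,M,o=c; d=M@np.array([(u-p["cx"])/p["fx"],(v-p["cy"])/p["fy"],1]); return (o+d*(z-o[2])/d[2])
def proj(c,P):
    p,M,o=c; q=M.T@(np.array(P)-o); return q[0]/q[2]*p["fx"]+p["cx"],q[1]/q[2]*p["fy"]+p["cy"]
E
python3 - <<'E'
from h import *
im=cv2.imread("pics/top0.png"); c=cam("top")
cv2.imwrite("pics/crop1.png",cv2.resize(im[120:260,170:480],None,fx=2.58,fy=2.58,interpolation=cv2.INTER_CUBIC))
for u,v,z in [(302,165.5,.02),(302,193,.02),(210,165.5,.02),(210,193,.02),(336,177.5,.046),(395,180,.046),(391.5,238,.062)]: print((u,v),np.round(ray(c,u,v,z),4))
E
```

```text
(302, 165.5) [0.6295 0.0526 0.02  ]
(302, 193) [0.5634 0.0538 0.02  ]
(210, 165.5) [0.6348 0.2699 0.02  ]
(210, 193) [0.5685 0.2684 0.02  ]
(336, 177.5) [ 0.5924 -0.0251  0.046 ]
(395, 180) [ 0.5833 -0.1593  0.046 ]
(391.5, 238) [ 0.4502 -0.1407  0.062 ]
```

View pics/crop1.png

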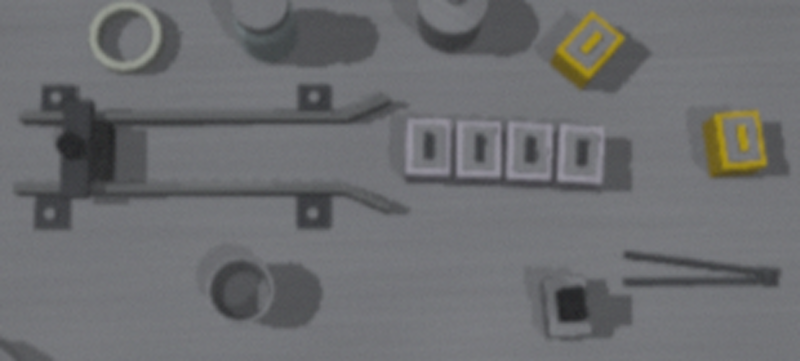

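The crop confirms it. The row is four grey boxes at crop (429..583, 146..153), in line with the mouth, and both yellow boxes are decoys. The keeper is at crop (570,305) and the stop pad face is near crop x 115. I'll set out for above the mouth.

```bash
cat >> h.py <<'E'
def go(x,y,z,ya):
    """shift/turn to world TCP x,y,z, tool pointing down, tool y axis at world angle ya (deg)"""
    s=r.get_state(); M=R.from_quat(s["eef_rot"]).as_matrix(); a=np.radians(ya)
    Y=np.array([np.cos(a),np.sin(a),0]); Z=np.array([0,0,-1.]); W=np.column_stack([np.cross(Y,Z),Y,Z])
    print("t",round(s["clock"],2),"pos",np.round(s["tool_pos"],4),"xyz",np.round(M.T@(np.array([x,y,z])-s["tool_pos"]),4),"rot",np.round(R.from_matrix(M.T@W).as_rotvec(),3))
E
python3 - <<'E'
from h import *
go(.594,-.03,.26,-1.4)
im=cv2.imread("pics/top0.png");c=cam("top")
k=lambda x,y:np.round(ray(c,170+x/2.58,120+y/2.58,.0),3)
print("pad",np.round(ray(c,170+115/2.58,120+150/2.58,.02),3))
print("drum",ray(c,345,119,.07),"jar",ray(c,272,122,.09),"cup",ray(c,264,232,.045))
E
```

```text
t 0.1 pos [0.2011 0.5912 0.238 ] xyz [-0.5719 -0.4617 -0.0212] rot [-1.000e-03  1.000e-03  1.268e+00]
pad [0.604 0.258 0.02 ]
drum [ 0.72327886 -0.04883964  0.07      ] jar [0.71247491 0.11589814 0.09      ] cup [0.47170466 0.13949785 0.045     ]
```

carry_out(
  plan=[
    {"rot":[0,0,1.267],"xyz":[-0.57,-0.46,-0.02],"grip":0},
    {"rot":[0,0,1.267],"xyz":[-0.57,-0.46,-0.02],"grip":0},
    {"rot":[0,0,1.267],"xyz":[-0.57,-0.46,-0.02],"grip":0},
    {"rot":[0,0,1.267],"xyz":[-0.57,-0.46,-0.02],"grip":0},
    {"rot":[0,0,1.267],"xyz":[-0.57,-0.46,-0.02],"grip":0},
    {"rot":[0,0,1.267],"xyz":[-0.57,-0.46,-0.02],"grip":0},
    {"rot":[0,0,1.267],"xyz":[-0.57,-0.46,-0.02],"grip":0},
    {"rot":[0,0,1.267],"xyz":[-0.57,-0.46,-0.02],"grip":0},
  ],
)

```text
clock: 0.77
tool_pos: [0.3798, 0.3082, 0.2478]
eef_rot: [0.618, 0.786, -0.0, -0.0]
contact_force: [0.8, 0.9, -0.8]
opening: 1.001
finger_force: 0.0
```

```bash
python3 -c "
from h import *
go(.594,-.03,.26,-1.4)"
```

```text
t 0.77 pos [0.3798 0.3082 0.2478] xyz [-0.3791  0.1287 -0.0122] rot [-0.     0.     0.262]
```

carry_out(
  plan=[
    {"rot":[0,0,0.262],"xyz":[-0.379,0.129,-0.012],"grip":0},
    {"rot":[0,0,0.262],"xyz":[-0.379,0.129,-0.012],"grip":0},
    {"rot":[0,0,0.262],"xyz":[-0.379,0.129,-0.012],"grip":0},
    {"rot":[0,0,0.262],"xyz":[-0.379,0.129,-0.012],"grip":0},
    {"rot":[0,0,0.262],"xyz":[-0.379,0.129,-0.012],"grip":0},
    {"rot":[0,0,0.262],"xyz":[-0.379,0.129,-0.012],"grip":0},
    {"rot":[0,0,0.262],"xyz":[-0.379,0.129,-0.012],"grip":0},
    {"rot":[0,0,0.262],"xyz":[-0.379,0.129,-0.012],"grip":0},
  ],
)

```text
clock: 1.43
tool_pos: [0.5599, 0.0279, 0.2576]
eef_rot: [0.714, 0.7, -0.0, -0.0]
contact_force: [0.8, 0.7, -0.5]
opening: 1.003
finger_force: 0.0
```

carry_out(
  plan=[
    {"rot":[0,0,0],"xyz":[-0.035,0.012,0],"grip":0},
    {"rot":[0,0,0],"xyz":[-0.065,0.022,0],"grip":0},
    {"rot":[0,0,0],"xyz":[-0.065,0.022,0],"grip":0},
    {"rot":[0,0,0],"xyz":[-0.065,0.022,0],"grip":0},
  ],
)

```text
clock: 1.77
tool_pos: [0.5801, -0.0382, 0.2573]
eef_rot: [0.715, 0.699, -0.001, 0.0]
contact_force: [-0.8, -0.1, 0.3]
opening: 1.003
finger_force: 0.0
```

```bash
python3 - <<'E'
from h import *
go(.594,-.03,.26,-1.4)
c=cam("wrist"); im=r.snapshot("wrist")[:,:,::-1]; cv2.imwrite("pics/w1.png",im)
np.savez("c1.npz",M=c[1],o=c[2])
E
```

```text
t 1.77 pos [ 0.5801 -0.0382  0.2573] xyz [ 0.0086  0.0137 -0.0027] rot [-0.001  0.001  0.001]
```

View pics/w1.png

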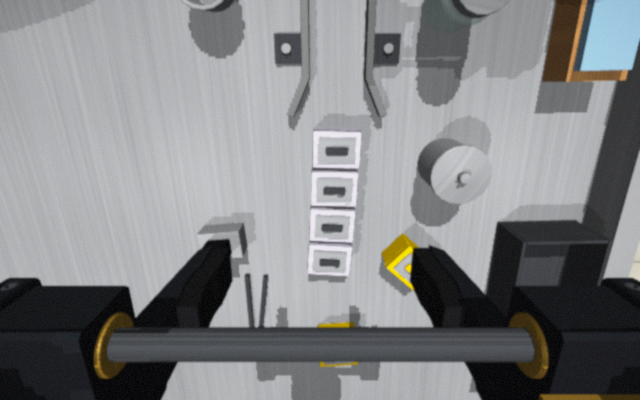

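The wrist view has +y up. Boxes 1 to 4 are centred at about (336,150), (334,189), (331,226) and (329,261). The rails' inner edges are near cols 310 and 368, with the flare starting near row 75.

```bash
python3 - <<'E'
from h import *
im=cv2.imread("pics/w1.png"); d=np.load("c1.npz"); c=(r.camera_params("wrist"),d["M"],d["o"])
g=cv2.cvtColor(im,cv2.COLOR_BGR2GRAY).astype(int)
for v in (8,25,66): print(v,list(enumerate(g[v,296:318],296)),'\n  ',list(enumerate(g[v,358:382],358)))
m=((im.min(2)>195)).astype(np.uint8); print(m[120:290,300:370].sum())
m[:,:300]=0;m[:,372:]=0;m[:122]=0;m[285:]=0
m=cv2.morphologyEx(m,cv2.MORPH_OPEN,np.ones((2,2)))
for k in sorted(cv2.findContours(m,cv2.RETR_EXTERNAL,cv2.CHAIN_APPROX_NONE)[0],key=lambda k:k[0,0,1]):
    if cv2.contourArea(k)<150: continue
    b=cv2.minAreaRect(k); q=[ray(c,*p,.04)[:2] for p in cv2.boxPoints(b)]
    e=q[1]-q[0],q[2]-q[1]
    print(np.round(b[0],1),np.round(b[1],1),"c",np.round(np.mean(q,0),4),[ (round(np.hypot(*x),4),round(np.degrees(np.arctan2(x[1],x[0])),1)) for x in e])
E
```

```text
8 [(296, np.int64(181)), (297, np.int64(182)), (298, np.int64(180)), (299, np.int64(171)), (300, np.int64(150)), (301, np.int64(140)), (302, np.int64(144)), (303, np.int64(140)), (304, np.int64(141)), (305, np.int64(144)), (306, np.int64(142)), (307, np.int64(123)), (308, np.int64(99)), (309, np.int64(130)), (310, np.int64(149)), (311, np.int64(155)), (312, np.int64(157)), (313, np.int64(158)), (314, np.int64(158)), (315, np.int64(173)), (316, np.int64(175)), (317, np.int64(179))] 
   [(358, np.int64(174)), (359, np.int64(176)), (360, np.int64(179)), (361, np.int64(184)), (362, np.int64(184)), (363, np.int64(180)), (364, np.int64(179)), (365, np.int64(162)), (366, np.int64(106)), (367, np.int64(60)), (368, np.int64(81)), (369, np.int64(112)), (370, np.int64(123)), (371, np.int64(119)), (372, np.int64(120)), (373, np.int64(122)), (374, np.int64(118)), (375, np.int64(123)), (376, np.int64(144)), (377, np.int64(158)), (378, np.int64(154)), (379, np.int64(160)), (380, np.int64(156)), (381, np.int64(152))]
25 [(296, np.int64(184)), (297, np.int64(186)), (298, np.int64(183)), (299, np.int6
[... 1756 characters left out ...]
(373, np.int64(98)), (374, np.int64(97)), (375, np.int64(97)), (376, np.int64(103)), (377, np.int64(103)), (378, np.int64(100)), (379, np.int64(103)), (380, np.int64(117)), (381, np.int64(122))]
2696
[337.5 150. ] [36. 47.] c [ 0.5989 -0.025 ] [(np.float64(0.05), np.float64(-1.4)), (np.float64(0.0394), np.float64(-89.2))]
[335.  189.5] [33. 46.] c [ 0.5957 -0.0698] [(np.float64(0.051), np.float64(-1.4)), (np.float64(0.039), np.float64(-89.3))]
[332.5 226.1] [44.3 30.8] c [ 0.5923 -0.1146] [(np.float64(0.0392), np.float64(85.7)), (np.float64(0.051), np.float64(-4.2))]
[330.1 260.9] [42.7 29.2] c [ 0.5888 -0.1605] [(np.float64(0.0399), np.float64(84.8)), (np.float64(0.0511), np.float64(-5.3))]
```

```bash
python3 - <<'E'
from h import *
d=np.load("c1.npz"); c=(r.camera_params("wrist"),d["M"],d["o"])
for v,us in((8,(299.6,307.4,368,375.8)),(25,(299.7,307.5,367.6,375.6)),(66,(308,366.3))):
    p=[ray(c,u,v,.02)[:2] for u in us]; print(v,np.round(p,4).tolist(),np.round(np.mean(p,0),4))
print("flare",ray(c,308,77,.02),ray(c,366,73,.02),ray(c,292,123,.02),ray(c,380,121,.02))
go(.589,-.1605,.10,-1.4)
E
```

```text
8 [[0.5629, 0.1164], [0.5707, 0.1162], [0.6316, 0.1147], [0.6394, 0.1145]] [0.6012 0.1155]
25 [[0.5623, 0.101], [0.5703, 0.1008], [0.6315, 0.0993], [0.6397, 0.0991]] [0.6009 0.1001]
66 [[0.5693, 0.0618], [0.6309, 0.0603]] [0.6001 0.0611]
flare [0.56894167 0.05086486 0.02      ] [0.63075035 0.05337652 0.02      ] [0.5493675  0.00303322 0.02      ] [0.64726311 0.0028542  0.02      ]
t 1.82 pos [ 0.5798 -0.0357  0.2573] xyz [-0.1247  0.0119  0.1572] rot [-0.001 -0.001  0.004]
```

carry_out(
  squeeze=5,
  plan=[
    {"rot":[0,0,0.003],"xyz":[-0.042,0.006,0.01],"grip":0},
    {"rot":[0,0,0.003],"xyz":[-0.075,0.012,0.035],"grip":0},
    {"rot":[0,0,0.003],"xyz":[-0.1,0.017,0.065],"grip":0},
    {"rot":[0,0,0.003],"xyz":[-0.1245,0.018,0.1],"grip":0},
    {"rot":[0,0,0.003],"xyz":[-0.1245,0.018,0.138],"grip":0},
    {"rot":[0,0,0.003],"xyz":[-0.1245,0.018,0.17],"grip":0},
    {"rot":[0,0,0.003],"xyz":[-0.1245,0.018,0.18],"grip":0},
    {"rot":[0,0,0.003],"xyz":[-0.1245,0.018,0.18],"grip":0},
  ],
)

```text
clock: 2.48
tool_pos: [0.594, -0.1574, 0.0751]
eef_rot: [0.714, 0.7, -0.001, -0.003]
contact_force: [-0.6, 0.4, -0.1]
opening: 1.003
finger_force: 0.0
```

```bash
python3 -c "
from h import *
go(.5948,-.1605,.022,-1.35)"
```

```text
t 2.48 pos [ 0.594  -0.1574  0.0751] xyz [-0.0032  0.0012  0.0531] rot [-0.006 -0.003  0.004]
```

carry_out(
  squeeze=5,
  plan=[
    {"rot":[0,0,0],"xyz":[0,0,0.035],"grip":0},
    {"rot":[0,0,0],"xyz":[0,0,0.055],"grip":40},
    {"rot":[0,0,0],"xyz":[0,0,0.055],"grip":80},
    {"rot":[0,0,0],"xyz":[0,0,0.055],"grip":90},
    {"rot":[0,0,0],"xyz":[0,0,0.055],"grip":104},
    {"rot":[0,0,0],"xyz":[0,0,0.055],"grip":108},
    {"rot":[0,0,0],"xyz":[0,0,0.055],"grip":108},
  ],
)

```text
clock: 3.07
tool_pos: [0.5968, -0.1606, 0.0246]
eef_rot: [0.715, 0.699, 0.001, 0.001]
contact_force: [-1.2, 0.2, 3.0]
opening: 0.596
finger_force: 5.0
```

```bash
python3 -c "
from h import *
go(.5948,-.1605,.022,-1.35);print(r.get_state()['opening'])"
```

```text
t 3.07 pos [ 0.5968 -0.1606  0.0246] xyz [ 0.0001 -0.002   0.0026] rot [0.003 0.001 0.002]
0.5956230984897595
```

carry_out(
  plan=[
    {"rot":[0,0,0],"xyz":[0,-0.002,0],"grip":108},
    {"rot":[0,0,0],"xyz":[0,-0.002,0],"grip":108},
    {"rot":[0,0,0],"xyz":[0,-0.002,0],"grip":50},
    {"rot":[0,0,0],"xyz":[0,-0.002,0],"grip":30},
    {"rot":[0,0,0],"xyz":[0.015,-0.002,0],"grip":20},
    {"rot":[0,0,0],"xyz":[0.046,-0.0015,0],"grip":20},
    {"rot":[0,0,0],"xyz":[0.046,-0.0015,0],"grip":50},
    {"rot":[0,0,0],"xyz":[0.046,-0.0015,0],"grip":80},
  ],
)

```text
clock: 3.73
tool_pos: [0.595, -0.1113, 0.0223]
eef_rot: [0.713, 0.701, 0.0, -0.001]
contact_force: [-0.7, 0.5, -0.2]
opening: 0.766
finger_force: 0.0
```

carry_out(
  plan=[
    {"rot":[0,0,0],"xyz":[0,0,0],"grip":95},
    {"rot":[0,0,0],"xyz":[0,0,0],"grip":105},
    {"rot":[0,0,0],"xyz":[0,0,0],"grip":108},
    {"rot":[0,0,0],"xyz":[0,0,0],"grip":108},
  ],
)

```text
clock: 4.07
tool_pos: [0.595, -0.1156, 0.0226]
eef_rot: [0.715, 0.699, -0.0, 0.0]
contact_force: [0.6, 0.5, -1.4]
opening: 0.592
finger_force: 5.0
```

```bash
python3 -c "
from h import *
go(.5958,-.1146,.022,-1.35);print(r.get_state()['opening'])"
```

```text
t 4.07 pos [ 0.595  -0.1156  0.0226] xyz [0.001  0.0008 0.0006] rot [-0.     0.001  0.   ]
0.5918686208914494
```

carry_out(
  plan=[
    {"rot":[0,0,0],"xyz":[0,0,0],"grip":60},
    {"rot":[0,0,0],"xyz":[0,0,0],"grip":30},
    {"rot":[0,0,0],"xyz":[0,0,-0.04],"grip":0},
    {"rot":[0,0,0],"xyz":[0,0,-0.08],"grip":0},
    {"rot":[0,0,0],"xyz":[-0.005,-0.03,-0.105],"grip":0},
    {"rot":[0,0,0],"xyz":[-0.01,-0.065,-0.125],"grip":0},
    {"rot":[0,0,0],"xyz":[-0.02,-0.1,-0.145],"grip":0},
    {"rot":[0,0,0],"xyz":[-0.025,-0.135,-0.165],"grip":0},
  ],
)

```text
clock: 4.73
tool_pos: [0.4584, -0.1373, 0.1889]
eef_rot: [0.715, 0.699, 0.0, 0.001]
contact_force: [0.9, 0.2, 0.4]
opening: 1.001
finger_force: 0.0
```

carry_out(
  plan=[
    {"rot":[0,0,0],"xyz":[0,-0.01,0],"grip":0},
    {"rot":[0,0,0],"xyz":[0,-0.01,0],"grip":0},
    {"rot":[0,0,0],"xyz":[0,-0.01,0],"grip":0},
  ],
)

```text
clock: 4.98
tool_pos: [0.4506, -0.1363, 0.1882]
eef_rot: [0.715, 0.699, 0.001, 0.001]
contact_force: [1.4, -0.2, -0.7]
opening: 1.001
finger_force: 0.0
```

```bash
python3 - <<'E'
from h import *
go(.45,-.14,.2,-1.35)
c=cam("wrist"); im=r.snapshot("wrist")[:,:,::-1].copy(); cv2.imwrite("pics/w2.png",im)
np.savez("c2.npz",M=c[1],o=c[2])
g=im.max(2); m=(g<60).astype(np.uint8)
for k in cv2.findContours(m,cv2.RETR_EXTERNAL,cv2.CHAIN_APPROX_NONE)[0]:
    a=cv2.contourArea(k)
    if 300<a<20000: print(a,cv2.minAreaRect(k))
E
```

```text
t 4.98 pos [ 0.4506 -0.1363  0.1882] xyz [-0.0037 -0.0005 -0.0118] rot [ 0.002 -0.     0.001]
19732.5 ((115.49998474121094, 323.0), (230.99996948242188, 151.99996948242188), -0.0)
866.5 ((323.2470703125, 189.21176147460938), (30.06502914428711, 31.59895896911621), 85.60128784179688)
1823.5 ((611.5, 80.5), (53.0, 55.0), 90.0)
```

View pics/w2.png

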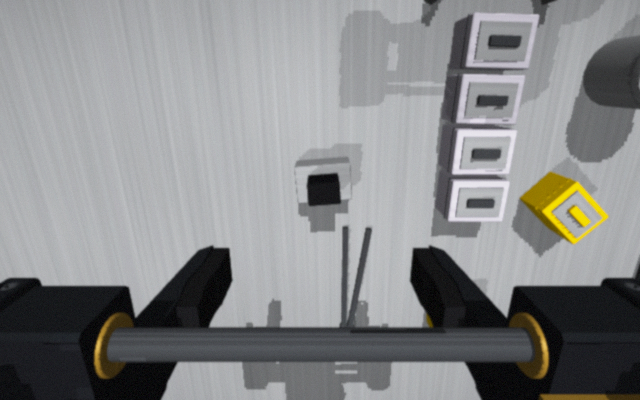

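The wrist view shows boxes 3 and 4 squared, with the row straight at col ~490. The keeper's black grip top is at about (324,194), its base's far edge runs (297,161)–(350,157), and the forceps lie behind it at (345,280).

```bash
python3 - <<'E'
from h import *
d=np.load("c2.npz"); c=(r.camera_params("wrist"),d["M"],d["o"])
im=cv2.imread("pics/w2.png"); m=(im.max(2)<60).astype(np.uint8); m[:,:300]=0;m[:,350:]=0;m[:165]=0;m[215:]=0
k=max(cv2.findContours(m,cv2.RETR_EXTERNAL,cv2.CHAIN_APPROX_NONE)[0],key=cv2.contourArea)
print(cv2.approxPolyDP(k,3,True)[:,0].tolist())
print("bottom",ray(c,325,204.7,.062),"top c",ray(c,324,194,.062))
a,b=ray(c,296,161,.03),ray(c,350.5,157,.03); print("far edge",a,b,np.degrees(np.arctan2((b-a)[1],(b-a)[0])),(a+b)/2)
for u,v in((487,42),(490,100),(485,153),(476,199)): print(ray(c,u,v,.04))
E
```

```text
[[336, 174], [309, 176], [310, 205], [340, 201]]
bottom [ 0.45461753 -0.15172868  0.062     ] top c [ 0.45394994 -0.14204497  0.062     ]
far edge [ 0.42905429 -0.12020716  0.03      ] [ 0.47899999 -0.11763687  0.03      ] 2.9459372120284653 [ 0.45402714 -0.11892202  0.03      ]
[ 0.58617252 -0.02501138  0.04      ]
[ 0.5947414  -0.06962855  0.04      ]
[ 0.59658883 -0.11462463  0.04      ]
[ 0.59405347 -0.15749254  0.04      ]
```

```bash
python3 -c "
from h import *
go(.454,-.139,.034,3.5)"
```

```text
t 5.03 pos [ 0.4515 -0.136   0.1878] xyz [-0.003   0.0023  0.1538] rot [ 0.002 -0.    -0.082]
```

carry_out(
  squeeze=50,
  plan=[
    {"rot":[0,0,-0.08],"xyz":[-0.003,0.002,0.04],"grip":0},
    {"rot":[0,0,-0.08],"xyz":[-0.003,0.002,0.08],"grip":20},
    {"rot":[0,0,-0.08],"xyz":[-0.003,0.002,0.115],"grip":60},
    {"rot":[0,0,-0.08],"xyz":[-0.003,0.002,0.14],"grip":80},
    {"rot":[0,0,-0.08],"xyz":[-0.003,0.002,0.153],"grip":100},
    {"rot":[0,0,-0.08],"xyz":[-0.003,0.002,0.153],"grip":130},
    {"rot":[0,0,-0.08],"xyz":[-0.003,0.002,0.153],"grip":160},
    {"rot":[0,0,-0.08],"xyz":[-0.003,0.002,0.153],"grip":200},
  ],
)

```text
clock: 5.7
tool_pos: [0.4529, -0.1391, 0.0349]
eef_rot: [0.686, 0.728, 0.0, 0.0]
contact_force: [-0.9, -0.7, 0.4]
opening: 0.489
finger_force: 0.0
```

carry_out(
  plan=[
    {"rot":[0,0,0],"xyz":[0,0,0],"grip":220},
    {"rot":[0,0,0],"xyz":[0,0,0],"grip":220},
    {"rot":[0,0,0],"xyz":[0,0,0],"grip":220},
  ],
)

```text
clock: 5.95
tool_pos: [0.4529, -0.1393, 0.0357]
eef_rot: [0.686, 0.727, 0.001, 0.001]
contact_force: [0.9, 0.2, 3.2]
opening: 0.312
finger_force: 50.0
```

```bash
python3 -c "
from h import *
go(.588,-.245,.034,-1.35);s=r.get_state();print(s['opening']*88,s['contact_force'])"
```

```text
t 5.95 pos [ 0.4529 -0.1393  0.0357] xyz [-0.1134  0.1287  0.0021] rot [0.003 0.    0.082]
27.45969994673854 [0.90998175 0.20885557 3.16163292]
```

carry_out(
  plan=[
    {"rot":[0,0,0],"xyz":[0,0,-0.025],"grip":220},
    {"rot":[0,0,0.02],"xyz":[-0.02,0.015,-0.045],"grip":220},
    {"rot":[0,0,0.04],"xyz":[-0.045,0.04,-0.045],"grip":220},
    {"rot":[0,0,0.06],"xyz":[-0.07,0.07,-0.045],"grip":220},
    {"rot":[0,0,0.082],"xyz":[-0.095,0.1,-0.045],"grip":220},
    {"rot":[0,0,0.082],"xyz":[-0.104,0.125,-0.045],"grip":220},
    {"rot":[0,0,0.082],"xyz":[-0.104,0.134,-0.045],"grip":220},
    {"rot":[0,0,0.082],"xyz":[-0.104,0.134,-0.045],"grip":220},
  ],
)

```text
clock: 6.62
tool_pos: [0.5942, -0.2353, 0.0799]
eef_rot: [0.715, 0.699, 0.001, 0.001]
contact_force: [0.1, 0.7, -3.3]
opening: 0.312
finger_force: 50.0
```

carry_out(
  plan=[
    {"rot":[0,0,0],"xyz":[0,0,0.02],"grip":220},
    {"rot":[0,0,0],"xyz":[0,0,0.035],"grip":220},
    {"rot":[0,0,0],"xyz":[0,0,0.043],"grip":220},
    {"rot":[0,0,0],"xyz":[0,0,0.043],"grip":220},
    {"rot":[0,0,0],"xyz":[0,0,0.043],"grip":220},
  ],
)

```text
clock: 7.03
tool_pos: [0.5903, -0.2348, 0.0367]
eef_rot: [0.715, 0.699, -0.0, -0.001]
contact_force: [0.5, -0.9, -2.9]
opening: 0.315
finger_force: 50.0
```

```bash
python3 - <<'E'
from h import *
go(.594,-.1985,.0355,-1.35); s=r.get_state(); print(s["contact_force"])
im=r.snapshot("wrist")[:,:,::-1].copy(); cv2.imwrite("pics/w3.png",im)
E
```

```text
t 7.03 pos [ 0.5903 -0.2348  0.0367] xyz [0.0363 0.0028 0.0013] rot [-0.002 -0.001 -0.   ]
[ 0.46572439 -0.92889282 -2.92202211]
```

View pics/w3.png

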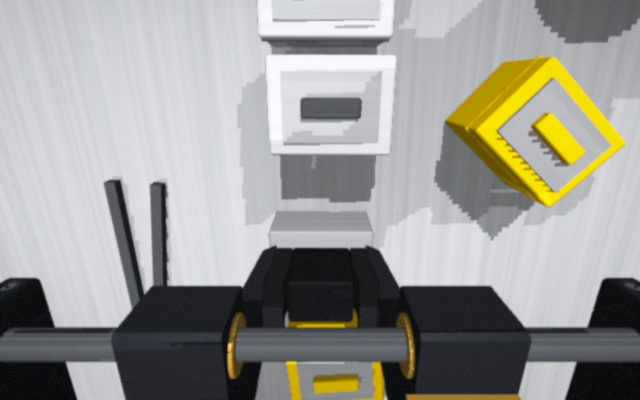

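The view shows the keeper front edge square at row ~213–247. Box 4 is ahead, centred at about (330,105), so about 3 mm to the right. I'll correct sideways and push slowly.

carry_out(
  plan=[
    {"rot":[0,0,0],"xyz":[0.004,0.003,0],"grip":220},
    {"rot":[0,0,0],"xyz":[0.009,0.003,0],"grip":220},
    {"rot":[0,0,0],"xyz":[0.014,0.003,0],"grip":220},
    {"rot":[0,0,0],"xyz":[0.018,0.003,0],"grip":220},
    {"rot":[0,0,0],"xyz":[0.022,0.003,0],"grip":220},
    {"rot":[0,0,0],"xyz":[0.026,0.003,0],"grip":220},
    {"rot":[0,0,0],"xyz":[0.03,0.003,0],"grip":220},
    {"rot":[0,0,0],"xyz":[0.034,0.003,0],"grip":220},
  ],
)

```text
clock: 7.75
tool_pos: [0.5954, -0.2009, 0.0368]
eef_rot: [0.716, 0.699, -0.0, -0.0]
contact_force: [0.2, -0.5, -3.6]
opening: 0.316
finger_force: 50.0
```

carry_out(
  plan=[
    {"rot":[0,0,0],"xyz":[0.003,0,0],"grip":220},
    {"rot":[0,0,0],"xyz":[0.006,0,0],"grip":220},
    {"rot":[0,0,0],"xyz":[0.009,0,0],"grip":220},
    {"rot":[0,0,0],"xyz":[0.012,0,0],"grip":220},
    {"rot":[0,0,0],"xyz":[0.015,0,0],"grip":220},
    {"rot":[0,0,0],"xyz":[0.018,0,0],"grip":220},
    {"rot":[0,0,0],"xyz":[0.021,0,0],"grip":220},
    {"rot":[0,0,0],"xyz":[0.024,0,0],"grip":220},
  ],
)

```text
clock: 8.42
tool_pos: [0.596, -0.1784, 0.0369]
eef_rot: [0.716, 0.698, -0.0, 0.001]
contact_force: [0.0, -5.0, -4.5]
opening: 0.313
finger_force: 50.0
```

```bash
python3 - <<'E'
from h import *
s=r.get_state(); y=s["tool_pos"][1]; go(.6+.0236*(y-.061),y,.0355,-1.35); print(s["contact_force"])
c=cam("wrist"); im=r.snapshot("wrist")[:,:,::-1].copy(); cv2.imwrite("pics/w4.png",im); np.savez("c4.npz",M=c[1],o=c[2])
E
```

```text
t 8.42 pos [ 0.596  -0.1784  0.0369] xyz [-0.     -0.0017  0.0014] rot [ 0.001  0.002 -0.001]
[ 0.01447544 -4.98209329 -4.52474463]
```

View pics/w4.png

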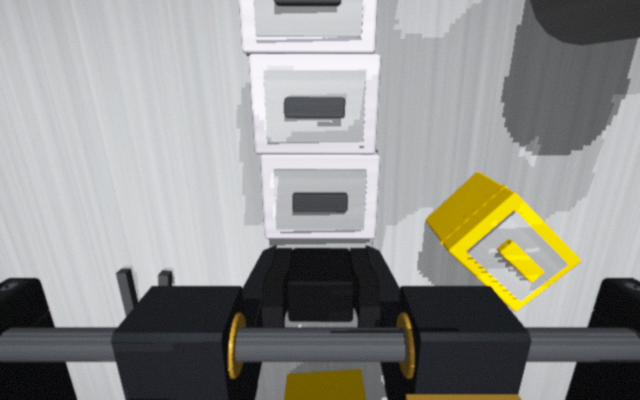

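The row is closed: boxes 4, 3 and 2 touch, at about (320,197), (314,103) and (309,5). They drift slightly left, so I'll check against the rails from the top camera.

```bash
python3 - <<'E'
from h import *
c=cam("top"); im=r.snapshot("top")[:,:,::-1].copy()
cv2.imwrite("pics/t5.png",cv2.resize(im[140:220,180:400],None,fx=3.6,fy=3.6,interpolation=cv2.INTER_CUBIC))
E
```

```text
(no output)
```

View pics/t5.png

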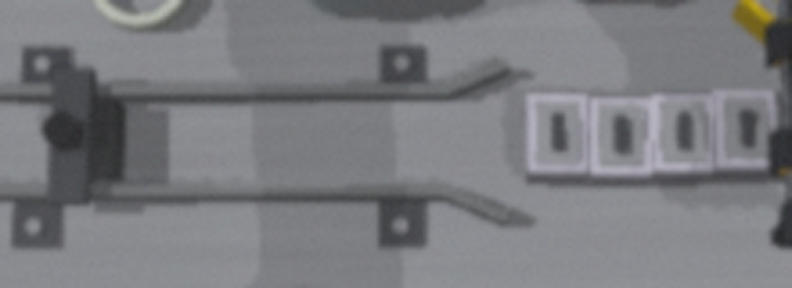

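```bash
python3 - <<'E'
from h import *
c=cam("top"); f=lambda x,y,z:ray(c,180+(x+.5)/3.6-.5,140+(y+.5)/3.6-.5,z)[:2]
for x,y in((558,132.5),(621,135),(684,131.5),(745,129.5)):
    p=f(x,y,.043); print("box",np.round(p,4))
for x in(130,430): 
    p,q=f(x,90,.02),f(x,189.5,.02); print("rails",np.round(p,4),np.round(q,4),np.round((p+q)/2,4))
print("pad",f(123,140,.02),f(123,140,.04))
E
```

```text
box [ 0.5956 -0.0223]
box [ 0.593  -0.0623]
box [ 0.5944 -0.1024]
box [ 0.5947 -0.1412]
rails [0.6366 0.2564] [0.5699 0.255 ] [0.6033 0.2557]
rails [0.6318 0.0595] [0.5653 0.0606] [0.5985 0.06  ]
pad [0.60298734 0.26026287] [0.59814985 0.25536206]
```

carry_out(
  plan=[
    {"rot":[0,0,0],"xyz":[0.004,0,0],"grip":220},
    {"rot":[0,0,0],"xyz":[0.008,-0.001,0],"grip":220},
    {"rot":[0,0,0],"xyz":[0.012,-0.001,0],"grip":220},
    {"rot":[0,0,0],"xyz":[0.016,-0.001,0],"grip":220},
    {"rot":[0,0,0],"xyz":[0.02,-0.001,0],"grip":220},
    {"rot":[0,0,0],"xyz":[0.024,-0.001,0],"grip":220},
    {"rot":[0,0,0],"xyz":[0.028,-0.001,0],"grip":220},
    {"rot":[0,0,0],"xyz":[0.032,-0.001,0],"grip":220},
  ],
)

```text
clock: 9.18
tool_pos: [0.5956, -0.1454, 0.0369]
eef_rot: [0.716, 0.699, -0.0, 0.0]
contact_force: [-0.4, -5.5, -3.1]
opening: 0.314
finger_force: 50.0
```

carry_out(
  plan=[
    {"rot":[0,0,0],"xyz":[0.003,0,0],"grip":220},
    {"rot":[0,0,0],"xyz":[0.006,0,0],"grip":220},
    {"rot":[0,0,0],"xyz":[0.009,0,0],"grip":220},
    {"rot":[0,0,0],"xyz":[0.012,0,0],"grip":220},
    {"rot":[0,0,0],"xyz":[0.015,0,0],"grip":220},
    {"rot":[0,0,0],"xyz":[0.018,0,0],"grip":220},
    {"rot":[0,0,0],"xyz":[0.021,0,0],"grip":220},
    {"rot":[0,0,0],"xyz":[0.024,0,0],"grip":220},
  ],
)

```text
clock: 9.85
tool_pos: [0.5961, -0.1216, 0.0369]
eef_rot: [0.716, 0.698, -0.0, 0.0]
contact_force: [-0.9, -6.5, -3.4]
opening: 0.314
finger_force: 50.0
```

carry_out(
  plan=[
    {"rot":[0,0,0],"xyz":[0.003,0,0],"grip":220},
    {"rot":[0,0,0],"xyz":[0.006,0,0],"grip":220},
    {"rot":[0,0,0],"xyz":[0.009,0,0],"grip":220},
    {"rot":[0,0,0],"xyz":[0.012,0,0],"grip":220},
    {"rot":[0,0,0],"xyz":[0.015,0,0],"grip":220},
    {"rot":[0,0,0],"xyz":[0.018,0,0],"grip":220},
    {"rot":[0,0,0],"xyz":[0.021,0,0],"grip":220},
    {"rot":[0,0,0],"xyz":[0.024,0,0],"grip":220},
  ],
)

```text
clock: 10.52
tool_pos: [0.5966, -0.0976, 0.0369]
eef_rot: [0.716, 0.698, -0.0, 0.0]
contact_force: [-0.0, -5.4, -2.6]
opening: 0.314
finger_force: 50.0
```

```bash
python3 - <<'E'
from h import *
s=r.get_state(); y=s["tool_pos"][1]; go(.6+.0236*(y-.061),y,.0355,-1.35); print(s["contact_force"],s["moment"])
c=cam("top"); im=r.snapshot("top")[:,:,::-1].copy()
cv2.imwrite("pics/t6.png",cv2.resize(im[140:220,180:400],None,fx=3.6,fy=3.6,interpolation=cv2.INTER_CUBIC))
E
```

```text
t 10.52 pos [ 0.5966 -0.0976  0.0369] xyz [-0.     -0.0004  0.0014] rot [-0.     0.001 -0.001]
[-0.04875601 -5.36008427 -2.63683302] [-1.23688361  0.0703279   0.01825513]
```

View pics/t6.png

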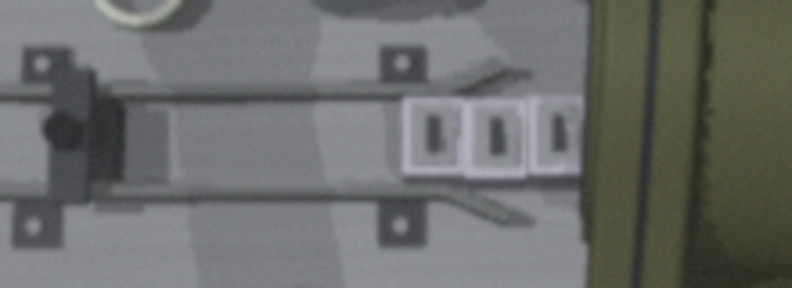

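The top view shows box 1 inside the mouth at crop (433,135), with the row closed and straight. I'll continue.

carry_out(
  plan=[
    {"rot":[0,0,0],"xyz":[0.003,0,0],"grip":220},
    {"rot":[0,0,0],"xyz":[0.006,0,0],"grip":220},
    {"rot":[0,0,0],"xyz":[0.009,0,0],"grip":220},
    {"rot":[0,0,0],"xyz":[0.012,0,0],"grip":220},
    {"rot":[0,0,0],"xyz":[0.015,0,0],"grip":220},
    {"rot":[0,0,0],"xyz":[0.018,0,0],"grip":220},
    {"rot":[0,0,0],"xyz":[0.021,0,0],"grip":220},
    {"rot":[0,0,0],"xyz":[0.024,0,0],"grip":220},
  ],
)

```text
clock: 11.23
tool_pos: [0.5974, -0.0739, 0.0369]
eef_rot: [0.716, 0.698, -0.0, 0.0]
contact_force: [1.1, -4.8, -2.6]
opening: 0.312
finger_force: 50.0
```

carry_out(
  plan=[
    {"rot":[0,0,0],"xyz":[0.003,0,0],"grip":220},
    {"rot":[0,0,0],"xyz":[0.006,0,0],"grip":220},
    {"rot":[0,0,0],"xyz":[0.009,0,0],"grip":220},
    {"rot":[0,0,0],"xyz":[0.012,0,0],"grip":220},
    {"rot":[0,0,0],"xyz":[0.015,0,0],"grip":220},
    {"rot":[0,0,0],"xyz":[0.018,0,0],"grip":220},
    {"rot":[0,0,0],"xyz":[0.021,0,0],"grip":220},
    {"rot":[0,0,0],"xyz":[0.024,0,0],"grip":220},
  ],
)

```text
clock: 11.9
tool_pos: [0.598, -0.0499, 0.0369]
eef_rot: [0.716, 0.698, -0.0, 0.0]
contact_force: [0.4, -6.1, -2.5]
opening: 0.312
finger_force: 50.0
```

carry_out(
  plan=[
    {"rot":[0,0,0],"xyz":[0.003,0,0],"grip":220},
    {"rot":[0,0,0],"xyz":[0.006,0,0],"grip":220},
    {"rot":[0,0,0],"xyz":[0.009,0,0],"grip":220},
    {"rot":[0,0,0],"xyz":[0.012,0,0],"grip":220},
    {"rot":[0,0,0],"xyz":[0.015,0,0],"grip":220},
    {"rot":[0,0,0],"xyz":[0.018,0,0],"grip":220},
    {"rot":[0,0,0],"xyz":[0.021,0,0],"grip":220},
    {"rot":[0,0,0],"xyz":[0.024,0,0],"grip":220},
  ],
)

```text
clock: 12.57
tool_pos: [0.5983, -0.026, 0.0369]
eef_rot: [0.716, 0.698, -0.0, 0.0]
contact_force: [0.3, -6.6, -2.1]
opening: 0.31
finger_force: 50.0
```

```bash
python3 - <<'E'
from h import *
s=r.get_state(); y=s["tool_pos"][1]; go(.6+.0236*(y-.061),y,.0355,-1.35); print(s["contact_force"],s["moment"])
E
```

```text
t 12.57 pos [ 0.5983 -0.026   0.0369] xyz [-0.     -0.0004  0.0014] rot [-0.     0.001 -0.001]
[ 0.33399747 -6.62598688 -2.14375373] [-1.35064401  0.03751497 -0.02258348]
```

carry_out(
  plan=[
    {"rot":[0,0,0],"xyz":[0.003,0,0],"grip":220},
    {"rot":[0,0,0],"xyz":[0.006,0,0],"grip":220},
    {"rot":[0,0,0],"xyz":[0.009,0,0],"grip":220},
    {"rot":[0,0,0],"xyz":[0.012,0,0],"grip":220},
    {"rot":[0,0,0],"xyz":[0.015,0,0],"grip":220},
    {"rot":[0,0,0],"xyz":[0.018,0,0],"grip":220},
    {"rot":[0,0,0],"xyz":[0.021,0,0],"grip":220},
    {"rot":[0,0,0],"xyz":[0.024,0,0],"grip":220},
  ],
)

```text
clock: 13.23
tool_pos: [0.5988, -0.0022, 0.0368]
eef_rot: [0.716, 0.698, -0.001, 0.0]
contact_force: [0.7, -5.7, -1.7]
opening: 0.31
finger_force: 50.0
```

carry_out(
  plan=[
    {"rot":[0,0,0],"xyz":[0.003,0,0],"grip":220},
    {"rot":[0,0,0],"xyz":[0.006,0,0],"grip":220},
    {"rot":[0,0,0],"xyz":[0.009,0,0],"grip":220},
    {"rot":[0,0,0],"xyz":[0.012,0,0],"grip":220},
    {"rot":[0,0,0],"xyz":[0.015,0,0],"grip":220},
    {"rot":[0,0,0],"xyz":[0.018,0,0],"grip":220},
    {"rot":[0,0,0],"xyz":[0.021,0,0],"grip":220},
    {"rot":[0,0,0],"xyz":[0.024,0,0],"grip":220},
  ],
)

```text
clock: 13.9
tool_pos: [0.5993, 0.0217, 0.0369]
eef_rot: [0.716, 0.698, -0.001, 0.0]
contact_force: [0.4, -6.9, -1.1]
opening: 0.313
finger_force: 50.0
```

carry_out(
  plan=[
    {"rot":[0,0,0],"xyz":[0.002,0,0],"grip":220},
    {"rot":[0,0,0],"xyz":[0.004,0,0],"grip":220},
    {"rot":[0,0,0],"xyz":[0.006,0,0],"grip":220},
    {"rot":[0,0,0],"xyz":[0.008,0,0],"grip":220},
    {"rot":[0,0,0],"xyz":[0.01,0,0],"grip":220},
    {"rot":[0,0,0],"xyz":[0.012,0,0],"grip":220},
    {"rot":[0,0,0],"xyz":[0.014,0,0],"grip":220},
    {"rot":[0,0,0],"xyz":[0.016,0,0],"grip":220},
  ],
)

```text
clock: 14.57
tool_pos: [0.5997, 0.0375, 0.0369]
eef_rot: [0.716, 0.698, -0.001, 0.0]
contact_force: [0.6, -6.1, -1.1]
opening: 0.312
finger_force: 50.0
```

```bash
python3 - <<'E'
from h import *
s=r.get_state(); y=s["tool_pos"][1]; go(.6+.0236*(y-.061),y,.0355,-1.35); print(s["contact_force"],s["moment"])
c=cam("top"); im=r.snapshot("top")[:,:,::-1].copy()
cv2.imwrite("pics/t7.png",cv2.resize(im[140:220,180:330],None,fx=5,fy=5,interpolation=cv2.INTER_CUBIC))
E
```

```text
t 14.57 pos [0.5997 0.0375 0.0369] xyz [-0.     -0.0002  0.0014] rot [-0.001  0.001 -0.001]
[ 0.64105372 -6.11865093 -1.05167618] [-1.49371679e+00 -1.56429505e-04 -2.37420971e-03]
```

View pics/t7.png

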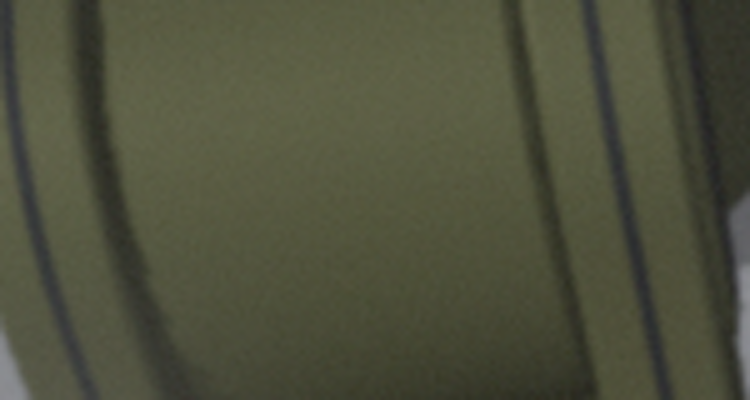

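The top view is now fully covered by the arm (olive link), so it shows nothing useful. I'll finish by feel.

carry_out(
  plan=[
    {"rot":[0,0,0],"xyz":[0.0015,0,0],"grip":220},
    {"rot":[0,0,0],"xyz":[0.003,0,0],"grip":220},
    {"rot":[0,0,0],"xyz":[0.0045,0,0],"grip":220},
    {"rot":[0,0,0],"xyz":[0.006,0,0],"grip":220},
    {"rot":[0,0,0],"xyz":[0.0075,0,0],"grip":220},
    {"rot":[0,0,0],"xyz":[0.009,0,0],"grip":220},
    {"rot":[0,0,0],"xyz":[0.0105,0,0],"grip":220},
    {"rot":[0,0,0],"xyz":[0.012,0,0],"grip":220},
  ],
)

```text
clock: 15.28
tool_pos: [0.5999, 0.0494, 0.0369]
eef_rot: [0.716, 0.698, -0.001, 0.0]
contact_force: [0.7, -6.8, -1.3]
opening: 0.313
finger_force: 50.0
```

carry_out(
  plan=[
    {"rot":[0,0,0],"xyz":[0.001,0,0],"grip":220},
    {"rot":[0,0,0],"xyz":[0.002,0,0],"grip":220},
    {"rot":[0,0,0],"xyz":[0.003,0,0],"grip":220},
    {"rot":[0,0,0],"xyz":[0.004,0,0],"grip":220},
  ],
)

```text
clock: 15.62
tool_pos: [0.6, 0.0534, 0.0369]
eef_rot: [0.716, 0.698, -0.001, 0.0]
contact_force: [0.5, -6.5, -0.7]
opening: 0.314
finger_force: 50.0
```

carry_out(
  plan=[
    {"rot":[0,0,0],"xyz":[0.001,0,0],"grip":220},
    {"rot":[0,0,0],"xyz":[0.002,0,0],"grip":220},
    {"rot":[0,0,0],"xyz":[0.003,0,0],"grip":220},
    {"rot":[0,0,0],"xyz":[0.004,0,0],"grip":220},
  ],
)

```text
clock: 15.95
tool_pos: [0.6001, 0.0573, 0.0369]
eef_rot: [0.716, 0.698, -0.001, 0.0]
contact_force: [1.3, -7.2, -1.6]
opening: 0.313
finger_force: 50.0
```

carry_out(
  plan=[
    {"rot":[0,0,0],"xyz":[0.0007,0,0],"grip":220},
    {"rot":[0,0,0],"xyz":[0.0014,0,0],"grip":220},
    {"rot":[0,0,0],"xyz":[0.0021,0,0],"grip":220},
    {"rot":[0,0,0],"xyz":[0.0028,0,0],"grip":220},
    {"rot":[0,0,0],"xyz":[0.0035,0,0],"grip":220},
  ],
)

```text
clock: 16.37
tool_pos: [0.6002, 0.0607, 0.0369]
eef_rot: [0.716, 0.698, -0.001, 0.0]
contact_force: [0.8, -5.8, -1.8]
opening: 0.312
finger_force: 50.0
```

carry_out(
  plan=[
    {"rot":[0,0,0],"xyz":[0.0007,0,0],"grip":220},
    {"rot":[0,0,0],"xyz":[0.0014,0,0],"grip":220},
    {"rot":[0,0,0],"xyz":[0.0021,0,0],"grip":220},
    {"rot":[0,0,0],"xyz":[0.0028,0,0],"grip":220},
    {"rot":[0,0,0],"xyz":[0.0035,0,0],"grip":220},
  ],
)

```text
clock: 16.78
tool_pos: [0.6003, 0.0643, 0.0368]
eef_rot: [0.716, 0.698, -0.001, 0.0]
contact_force: [0.5, -6.8, -2.0]
opening: 0.316
finger_force: 50.0
```

carry_out(
  plan=[
    {"rot":[0,0,0],"xyz":[0.0007,0,0],"grip":220},
    {"rot":[0,0,0],"xyz":[0.0014,0,0],"grip":220},
    {"rot":[0,0,0],"xyz":[0.0021,0,0],"grip":220},
    {"rot":[0,0,0],"xyz":[0.0028,0,0],"grip":220},
    {"rot":[0,0,0],"xyz":[0.0035,0,0],"grip":220},
  ],
)

```text
clock: 17.2
tool_pos: [0.6004, 0.0677, 0.0369]
eef_rot: [0.716, 0.698, -0.001, 0.0]
contact_force: [0.6, -6.5, -1.7]
opening: 0.31
finger_force: 50.0
```

carry_out(
  plan=[
    {"rot":[0,0,0],"xyz":[0.0007,0,0],"grip":220},
    {"rot":[0,0,0],"xyz":[0.0014,0,0],"grip":220},
    {"rot":[0,0,0],"xyz":[0.0021,0,0],"grip":220},
    {"rot":[0,0,0],"xyz":[0.0028,0,0],"grip":220},
    {"rot":[0,0,0],"xyz":[0.0035,0,0],"grip":220},
  ],
)

```text
clock: 17.62
tool_pos: [0.6004, 0.0712, 0.0369]
eef_rot: [0.716, 0.698, -0.001, 0.0]
contact_force: [0.7, -7.2, -0.6]
opening: 0.316
finger_force: 50.0
```

carry_out(
  plan=[
    {"rot":[0,0,0],"xyz":[0.0007,0,0],"grip":220},
    {"rot":[0,0,0],"xyz":[0.0014,0,0],"grip":220},
    {"rot":[0,0,0],"xyz":[0.0021,0,0],"grip":220},
    {"rot":[0,0,0],"xyz":[0.0028,0,0],"grip":220},
    {"rot":[0,0,0],"xyz":[0.0035,0,0],"grip":220},
  ],
)

```text
clock: 18.03
tool_pos: [0.6005, 0.0747, 0.0369]
eef_rot: [0.716, 0.698, -0.001, 0.0]
contact_force: [-0.1, -6.5, -1.3]
opening: 0.313
finger_force: 50.0
```

carry_out(
  plan=[
    {"rot":[0,0,0],"xyz":[0.0007,0,0],"grip":220},
    {"rot":[0,0,0],"xyz":[0.0014,0,0],"grip":220},
    {"rot":[0,0,0],"xyz":[0.0021,0,0],"grip":220},
    {"rot":[0,0,0],"xyz":[0.0028,0,0],"grip":220},
    {"rot":[0,0,0],"xyz":[0.0035,0,0],"grip":220},
  ],
)

```text
clock: 18.45
tool_pos: [0.6006, 0.0782, 0.0369]
eef_rot: [0.716, 0.698, -0.001, 0.0]
contact_force: [-0.3, -6.3, -1.5]
opening: 0.316
finger_force: 50.0
```

carry_out(
  plan=[
    {"rot":[0,0,0],"xyz":[0.0007,0,0],"grip":220},
    {"rot":[0,0,0],"xyz":[0.0014,0,0],"grip":220},
    {"rot":[0,0,0],"xyz":[0.0021,0,0],"grip":220},
    {"rot":[0,0,0],"xyz":[0.0028,0,0],"grip":220},
    {"rot":[0,0,0],"xyz":[0.0035,0,0],"grip":220},
  ],
)

```text
clock: 18.87
tool_pos: [0.6007, 0.0816, 0.0369]
eef_rot: [0.716, 0.698, -0.001, 0.0]
contact_force: [1.0, -6.1, -0.8]
opening: 0.314
finger_force: 50.0
```

carry_out(
  plan=[
    {"rot":[0,0,0],"xyz":[0.0007,0,0],"grip":220},
    {"rot":[0,0,0],"xyz":[0.0014,0,0],"grip":220},
    {"rot":[0,0,0],"xyz":[0.0021,0,0],"grip":220},
    {"rot":[0,0,0],"xyz":[0.0028,0,0],"grip":220},
    {"rot":[0,0,0],"xyz":[0.0035,0,0],"grip":220},
  ],
)

```text
clock: 19.28
tool_pos: [0.6008, 0.0851, 0.0369]
eef_rot: [0.716, 0.698, -0.001, 0.0]
contact_force: [0.2, -6.5, -0.6]
opening: 0.315
finger_force: 50.0
```

carry_out(
  plan=[
    {"rot":[0,0,0],"xyz":[0.0007,0,0],"grip":220},
    {"rot":[0,0,0],"xyz":[0.0014,0,0],"grip":220},
    {"rot":[0,0,0],"xyz":[0.0021,0,0],"grip":220},
    {"rot":[0,0,0],"xyz":[0.0028,0,0],"grip":220},
    {"rot":[0,0,0],"xyz":[0.0035,0,0],"grip":220},
  ],
)

```text
clock: 19.7
tool_pos: [0.6008, 0.0879, 0.0369]
eef_rot: [0.716, 0.698, -0.001, 0.001]
contact_force: [0.4, -8.2, -0.5]
opening: 0.317
finger_force: 50.0
```

carry_out(
  plan=[
    {"rot":[0,0,0],"xyz":[0.0005,0,0],"grip":220},
    {"rot":[0,0,0],"xyz":[0.001,0,0],"grip":220},
    {"rot":[0,0,0],"xyz":[0.0015,0,0],"grip":220},
    {"rot":[0,0,0],"xyz":[0.0015,0,0],"grip":220},
  ],
)

```text
clock: 20.03
tool_pos: [0.6008, 0.0884, 0.0369]
eef_rot: [0.716, 0.698, -0.002, 0.001]
contact_force: [1.4, -9.3, -0.6]
opening: 0.315
finger_force: 50.0
```

carry_out(
  plan=[
    {"rot":[0,0,0],"xyz":[0.001,0,0],"grip":220},
    {"rot":[0,0,0],"xyz":[0.002,0,0],"grip":220},
    {"rot":[0,0,0],"xyz":[0.003,0,0],"grip":220},
    {"rot":[0,0,0],"xyz":[0.003,0,0],"grip":220},
  ],
)

```text
clock: 20.37
tool_pos: [0.6008, 0.0896, 0.0369]
eef_rot: [0.717, 0.697, -0.003, 0.002]
contact_force: [0.3, -12.0, 0.1]
opening: 0.309
finger_force: 50.0
```

carry_out(
  plan=[
    {"rot":[0,0,0],"xyz":[0.001,0,0],"grip":220},
    {"rot":[0,0,0],"xyz":[0.002,0,0],"grip":220},
    {"rot":[0,0,0],"xyz":[0.003,0,0],"grip":220},
    {"rot":[0,0,0],"xyz":[0.003,0,0],"grip":220},
  ],
)

```text
clock: 20.7
tool_pos: [0.6009, 0.0905, 0.037]
eef_rot: [0.717, 0.697, -0.003, 0.003]
contact_force: [0.8, -15.6, 0.1]
opening: 0.315
finger_force: 50.0
```

```bash
python3 - <<'E'
from h import *
go(.6008,.09,.0355,-1.35); s=r.get_state(); print(s["contact_force"],s["moment"],s["qd"])
E
```

```text
t 20.7 pos [0.6009 0.0905 0.037 ] xyz [-0.0005 -0.0001  0.0015] rot [-0.001  0.008 -0.005]
[  0.81475929 -15.56820129   0.06012757] [-3.3482584   0.04424969  0.07300664] [ 0.00126717  0.00112802  0.00026434  0.00141649 -0.00211401 -0.00011226
  0.00031085]
```

carry_out(
  plan=[
    {"rot":[0,0,0],"xyz":[0,0,0],"grip":220},
    {"rot":[0,0,0],"xyz":[0,0,0],"grip":220},
    {"rot":[0,0,0],"xyz":[0,0,0],"grip":220},
    {"rot":[0,0,0],"xyz":[0,0,0],"grip":220},
    {"rot":[0,0,0],"xyz":[0,0,0],"grip":220},
    {"rot":[0,0,0],"xyz":[0,0,0],"grip":220},
    {"rot":[0,0,0],"xyz":[0,0,0],"grip":220},
    {"rot":[0,0,0],"xyz":[0,0,0],"grip":220},
  ],
)

```text
clock: 21.37
tool_pos: [0.6009, 0.0905, 0.037]
eef_rot: [0.717, 0.697, -0.003, 0.002]
contact_force: [0.7, -14.3, 0.9]
opening: 0.313
finger_force: 50.0
```

carry_out(
  plan=[
    {"rot":[0,0,0],"xyz":[0,0,0.001],"grip":220},
    {"rot":[0,0,0],"xyz":[0,0,0.001],"grip":220},
    {"rot":[0,0,0],"xyz":[0,0,0.001],"grip":220},
  ],
)

```text
clock: 21.62
tool_pos: [0.601, 0.0905, 0.0364]
eef_rot: [0.717, 0.697, -0.003, 0.002]
contact_force: [-0.6, -14.8, 3.6]
opening: 0.31
finger_force: 50.0
```

carry_out(
  plan=[
    {"rot":[0,0,0],"xyz":[0,0,0],"grip":170},
    {"rot":[0,0,0],"xyz":[0,0,0],"grip":150},
    {"rot":[0,0,0],"xyz":[-0.004,0,0],"grip":130},
    {"rot":[0,0,0],"xyz":[-0.005,0,0],"grip":120},
    {"rot":[0,0,0],"xyz":[-0.005,0,0],"grip":110},
    {"rot":[0,0,0],"xyz":[-0.005,0,0],"grip":100},
  ],
)

```text
clock: 22.12
tool_pos: [0.6013, 0.0946, 0.0359]
eef_rot: [0.715, 0.699, 0.001, -0.001]
contact_force: [-0.2, 0.6, 0.4]
opening: 0.604
finger_force: 0.0
```

carry_out(
  plan=[
    {"rot":[0,0,0],"xyz":[0,0,-0.01],"grip":100},
    {"rot":[0,0,0],"xyz":[0,0,-0.03],"grip":100},
    {"rot":[0,0,0],"xyz":[0,0,-0.06],"grip":100},
    {"rot":[0,0,0],"xyz":[0,0,-0.1],"grip":100},
    {"rot":[0,0,0],"xyz":[0,0,-0.14],"grip":100},
    {"rot":[0,0,0],"xyz":[0,0,-0.17],"grip":100},
    {"rot":[0,0,0],"xyz":[0,0,-0.17],"grip":100},
    {"rot":[0,0,0],"xyz":[0,0,-0.17],"grip":100},
  ],
)

```text
clock: 22.78
tool_pos: [0.6026, 0.0935, 0.2085]
eef_rot: [0.715, 0.699, 0.002, 0.001]
contact_force: [-1.7, 0.6, -1.0]
opening: 0.606
finger_force: 0.0
```

```bash
python3 - <<'E'
from h import *
s=r.get_state(); print(s["clock"],s["tool_pos"],s["contact_force"])
c=cam("wrist"); im=r.snapshot("wrist")[:,:,::-1].copy(); cv2.imwrite("pics/w8.png",im)
g=cv2.cvtColor(im,cv2.COLOR_BGR2GRAY)
# expected pixels and column profile down the lane centre
print("keeper grip top exp",proj(c,[.6007,.0895,.062]),"keeper front top",proj(c,[.601,.1075,.03]),"b4 rear/front top",proj(c,[.601,.1085,.04]),proj(c,[.602,.1475,.04]))
u=int(proj(c,[.601,.09,.062])[0])
for o in(-18,18): print(o,g[0:260:2,u+o].tolist())
m=(im.max(2)<60).astype(np.uint8)
for k in cv2.findContours(m,cv2.RETR_EXTERNAL,cv2.CHAIN_APPROX_NONE)[0]:
    a=cv2.contourArea(k)
    if 60<a<5000: b=cv2.minAreaRect(k); print(a,np.round(b[0],1),np.round(b[1],1),round(b[2],1))
E
```

```text
22.7833 [0.6025682  0.09351435 0.20851673] [-1.74408732  0.60017277 -0.98701307]
keeper grip top exp (np.float64(317.49345749450487), np.float64(185.5063002678248)) keeper front top (np.float64(317.4471467306875), np.float64(158.32987721107378)) b4 rear/front top (np.float64(317.3727584688209), np.float64(159.550246269781)) (np.float64(317.3218333157892), np.float64(117.41879469608459))
-18 [192, 197, 200, 199, 197, 199, 195, 173, 200, 188, 231, 199, 218, 240, 242, 236, 205, 201, 206, 208, 205, 200, 149, 117, 114, 111, 118, 167, 196, 201, 201, 199, 198, 188, 181, 233, 232, 218, 239, 243, 240, 208, 200, 202, 209, 207, 205, 207, 201, 202, 203, 203, 204, 201, 204, 201, 201, 197, 234, 236, 205, 238, 242, 241, 210, 201, 207, 210, 207, 208, 206, 206, 202, 203, 206, 203, 205, 203, 201, 219, 223, 233, 154, 134, 141, 198, 204, 201, 202, 200, 205, 201, 204, 203, 202, 205, 204, 202, 144, 122, 125, 125, 126, 126, 155, 193, 192, 195, 197, 197, 197, 196, 196, 197, 197, 200, 199, 200, 199, 199, 200, 200, 201, 202, 199, 199, 201, 200, 198, 198]
18 [200, 201, 202, 196, 197, 195, 194, 185, 183, 215, 237, 204, 203, 237, 235, 225, 177, 174, 176, 176, 174, 175, 178, 177, 179, 175, 174, 178, 178, 175, 174, 173, 168, 170, 185, 220, 209, 178, 224, 226, 227, 191, 170, 175, 178, 178, 172, 176, 177, 176, 173, 174, 175, 178, 172, 169, 171, 195, 190, 210, 203, 238, 241, 235, 202, 197, 204, 205, 202, 201, 202, 203, 204, 201, 203, 201, 201, 199, 198, 195, 233, 230, 127, 101, 111, 166, 170, 169, 167, 165, 156, 169, 171, 181, 193, 193, 197, 199, 140, 122, 129, 127, 124, 126, 125, 168, 196, 199, 198, 198, 197, 197, 198, 199, 198, 197, 198, 197, 197, 200, 200, 199, 196, 200, 199, 201, 198, 200, 198, 201]
733.0 [318.  184.5] [27. 28.] 90.0
279.5 [160.2 112.5] [19.5 23.9] 22.6
```

```bash
python3 - <<'E'
from h import *
c=cam("wrist")
for v in(19,24,26,70,74,76,116,121,124,162,164): print(v,ray(c,318,v,.04)[1])
for v in(164,169,170): print("z.03",v,ray(c,318,v,.03)[1])
print("grip rear",ray(c,318,198.5,.062)[1],"base rear",ray(c,318,209,.03)[1], ray(c,318,195.5,.03)[1])
im=cv2.imread("pics/w8.png"); cv2.imwrite("pics/w8c.png",im)
g=cv2.cvtColor(im,cv2.COLOR_BGR2GRAY)
for v in(40,90,140,180): print(v,list(g[v,270:366:2]))
E
```

```text
19 0.2270843874555757
24 0.22335984572770443
26 0.22186107267307834
70 0.18753429062798566
74 0.1842795011252737
76 0.18264334431386373
116 0.14864099911442216
121 0.1442118536684218
124 0.14153443011033168
162 0.10626831135524846
164 0.10433986444776364
z.03 164 0.1019849979345439
z.03 169 0.09697582014316186
z.03 170 0.0959680936977535
grip rear 0.07745392081095231 base rear 0.05506490143993495 0.06958660184694647
40 [np.uint8(194), np.uint8(191), np.uint8(183), np.uint8(157), np.uint8(160), np.uint8(162), np.uint8(167), np.uint8(235), np.uint8(242), np.uint8(226), np.uint8(205), np.uint8(204), np.uint8(206), np.uint8(203), np.uint8(202), np.uint8(201), np.uint8(205), np.uint8(205), np.uint8(204), np.uint8(204), np.uint8(205), np.uint8(204), np.uint8(202), np.uint8(204), np.uint8(199), np.uint8(205), np.uint8(202), np.uint8(205), np.uint8(203), np.uint8(203), np.uint8(198), np.uint8(175), np.uint8(174), np.uint8(186), np.uint8(222), np.uint8(223), np.uint8(203), np.uint8(158), np.uint8(161), np.uint8(114), np.uint8(61), np.uint8(128), np.uint8(135), np.uint8(137), np.uint8(135), np
[... 1478 characters left out ...]
80 [np.uint8(181), np.uint8(84), np.uint8(80), np.uint8(85), np.uint8(83), np.uint8(100), np.uint8(157), np.uint8(157), np.uint8(154), np.uint8(109), np.uint8(116), np.uint8(156), np.uint8(196), np.uint8(207), np.uint8(206), np.uint8(207), np.uint8(189), np.uint8(53), np.uint8(28), np.uint8(23), np.uint8(25), np.uint8(28), np.uint8(30), np.uint8(33), np.uint8(28), np.uint8(25), np.uint8(26), np.uint8(28), np.uint8(27), np.uint8(26), np.uint8(25), np.uint8(25), np.uint8(123), np.uint8(175), np.uint8(175), np.uint8(179), np.uint8(188), np.uint8(160), np.uint8(101), np.uint8(148), np.uint8(153), np.uint8(148), np.uint8(119), np.uint8(74), np.uint8(70), np.uint8(78), np.uint8(83), np.uint8(102)]
```

```bash
python3 -c "
from plant import r
print(r.finish_job())"
```

```text
the job is handed in; nothing more can be done
None
```

I handed the job in after about 23 s. The row is closed against the rubber stop, pressed by feel to an estimated 8–9 N, and the keeper is released upright within about 1 mm of box 4. The system gave no verdict, and I did not re-measure the stop contact after letting go.

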